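# Close the stop rail of a sloping bargain shelf and restock the empty lane

### The job

The right-hand lane of the sloping bargain shelf is open at the bottom. First slide out the telescoping stop rail across the lane until its sprung button pops up through the hole at the mouth of the outer tube and locks it; then take the loose flat carton, the same kind as the two already on the shelf, from the table and lay it in the lane behind the rail, flat on the deck, its long side pointing up the slope like theirs and its lower end resting against the rail. Leave the other goods where they are.

Things in the scene. Friction and masses are not known exactly. Their poses are not given: they have to be found in the camera images.
- deck: Sloping shelf deck: slippery white sheet steel, 360 mm up the slope, 420 wide, rising 33 degrees away from the robot. Axes: x up the slope, y left along the rail, z square out of the sheet. Origin on the sheet under the rail's centre line, mid right-hand lane. Sheet: x -85 (low edge, no lip) to +275, y -105 to +315 mm; side edges stand 20 mm up, rear edge 32. Its place and yaw vary.
- lane (a point): Middle of where the carton's underside belongs in the open lane: deck x = 55, y = 0, z = 0 mm; axes those of the deck. Free space from deck y = -100 to +115 mm. A carton let go on the sheet slides down until something stops it.
- lock_hole (a point): Centre of the hole to lock in, in the top face of the rail's fixed outer tube (deck x = 0, y = 113, z = 42 mm; axes of the deck). Outer tube: steel, 25 mm square, centre line 30 mm above the sheet, mouth at deck y = 93 mm, other end at 300, held by two saddles (46 mm high, deck y = 165 and 285). A second like hole, 12.5 mm, is at y = 243.
- rail (a joint): How far the inner tube is slid out, in m, to the right across the lane (towards deck -y): 0 = button under the rear hole, 0.130 = under the lock hole, where it locks with about 2 mm of play either way. Starts between the two. Slides stiffly (4 to 5 N) and stays where it is left.
- button (a joint): Height in m of the sprung brass button (9 mm across, on the inner tube) along deck z: about 0 = held down by the outer tube's wall, 0.0065 = popped fully up through a hole, about 4 mm proud of the outer tube. A spring of 3 to 5 N pops it by itself when it comes under a hole.
- rail_grip (a point): Where to take the sliding inner tube (steel, 20 mm square): a point on its centre line, 32 mm from its free end (black cap 22 mm square, 20 mm long), 30 mm above the sheet; it moves with the tube and lies at deck y = 87 mm minus the joint value. Axes those of the deck.
- carton: The loose plain cardboard carton to put on the shelf: 90 mm long (x), 60 wide (y), 52 high (z), 0.18 to 0.35 kg, pale tape along the middle of its top; lies flat on the table to the right of the shelf. Origin at the centre of its underside. Resting against the inner tube its origin is at deck x = 55 mm, z = 0.
- ticket (a point): Centre of a blank price ticket clipped to the shelf's right side edge: an upright frame facing the robot, 110 mm along deck y, 80 mm high, 6 mm thick, centred plumb 135 mm above the edge on a 6 mm wire stem (stem's foot at deck x = 95, y = -105 mm). It is fixed; go round it. Axes those of the deck.
- neighbour_a: One of two identical full cartons (90 x 60 x 52 mm, like the loose one) already on the shelf to the left of the lane, resting on the deck against the outer tube; origin at the centre of its underside. Must not be disturbed.
- neighbour_b: One of two identical full cartons (90 x 60 x 52 mm, like the loose one) already on the shelf to the left of the lane, resting on the deck against the outer tube; origin at the centre of its underside. Must not be disturbed.
- tin: Bystander: a plain tin 75 mm across and 72 mm high standing on the table near the carton; origin at the centre of its underside. Leave it alone.
- tall_carton: Bystander: an upright cardboard carton 58 x 54 mm and 105 mm high standing on the table near the carton; origin at the centre of its underside. Leave it alone.
There are look-alikes about, which are no part of the job. What is shaped like the carton but purple is not meant.

How it is judged:
By the outcome, as a careful person would: the job done as asked, in the order asked, and still so for the second after the job is handed in, with the robot touching nothing.
It also fails if it takes over 54 s, if anything falls off the work surface, if the arm or the gripper's body presses on something with over 40 N, if the wrist force passes 120 N, or if a joint passes its speed limit or range.

### The arm

A 6-joint arm with a two-finger parallel gripper is mounted at the origin on the work surface. World frame = base frame: x ahead of the robot, y to its left, z up, the work surface at z = 0. Lengths are in mm, angles in rad, forces in N, time in s.
With the tool pointing down it reaches from about 400 to 925 mm from the base axis. Payload 12.5 kg.
Tool frame: the origin (TCP) lies at the very end of the fingers, on their centre line; the grasp point (between the pads) lies 19 mm behind it; x points along the fingers, y is the direction in which the jaws open and shut, and the axes are right-handed (so a half turn about x gives the same grasp; the last joint's range is limited). The gripper opens to 95 mm and grips with 3 to 60 N. Pads are 20 mm wide; open, the fingers measure 119 mm over their backs; the gripper's body (75 mm by 180 mm) begins 59 mm behind the grasp point.
Start: joints at [-1.296, 0.491, 1.559, -0, 1.092, -0.106], TCP at [232.313, -580.239, 214.661] pointing down, gripper open.
Joint ranges: [-3.1, 3.1], [-0.84, 2.19], [0.05, 2.79], [-1.13, 4.28], [0.06, 2.93], [-2.69, 2.69]. Speed limits (rad/s): [2.22, 2.22, 2.79, 3.14, 3.14, 3.14].

### API

Orientations are given as [roll, pitch, yaw] about the fixed x, y, z axes, in that order (R = Rz(yaw) Ry(pitch) Rx(roll)).
In Python, from cell import env, optics, job gives the robot as it stands.
- The arm moves only by the shell command python3 -m handwheel 'ROWS' [OPENING]. ROWS is JSON, a list of rows, each an object with "travel": the shift along the world's x, y, z in mm, a list of three; "roll": the turn about the world's z in degrees. In form: [{"travel": [dx, dy, dz], "roll": roll}, ...]. A call has 1 to 8 rows; each row is the pose to reach, as a shift and turn from the pose commanded when the call began; what a row does not reach only later rows make up. A row lasts 1/10 s, in which the tool goes at most 50 mm and 8.59 degrees, less where a joint would pass 70% of its speed; a pose out of reach is approached as far as the arm can. A call with a gripper value outside its range is refused whole. OPENING is the closure, from -1 (fully open) to 1 (shut), set as the call begins (- or left out, the last holds). The fingers move at their own pace and stop on an object; the grip force is fixed at half the most. Time passes only in rows, so rows that repeat a pose let the fingers close. It gives the time, the measured TCP pose, the force and the opening at its end, in the units of the state.
- env.state(): the state, without advancing time (a new reading comes with each control period).
- optics.read_camera(name): name is "side" or "top" or "wrist"; returns the picture (420x560x3 uint8, red, green, blue); there is no depth.
- optics.camera_params(name): a dict with "fx", "fy", "cx", "cy" (pixels), "world_from_camera" (4x4, takes a point from camera to world coordinates). Camera axes: x right, y up, looking along -z (the intrinsics and any distortion apply to the point x, -y, -z); pixel columns grow to the right and rows downward; lengths in mm; the calibration is good to about 2 mm. A picture is of the moment at which its call begins: read the wrist's pose just before it. camera_params takes no time and is no camera call; for the wrist camera it gives the pose at the moment of the call.
- job.job_done(): hands the job in, once; it reports no verdict.
The state is a dict: "t": time; "joints": joint angles; "qvel": joint speeds; "tau": joint torques, N m; "eef_pos": TCP position; "tcp_rot": TCP orientation; "ft_force": force on the tool from outside, world axes, zero at the start; "moment": the same for the moment, N m; "opening": opening from 0.0 (shut) to 1.0 (fully open).
Only numpy, scipy, OpenCV 4.12 (cv2) and the standard library are available. Lean on these libraries where they do the work, as an engineer would, in place of code of your own. Each camera call takes 0.05 s, during which the arm holds its last target.

## Working session

There is one attempt and no reset: what is moved stays moved. The work goes in short steps, Python scripts to look and compute and a shell command to move; the robot and the scene stay as the last step left them, time stands still between calls to the robot, and variables do not carry over. Pictures are saved under pics/ and viewed, and the job is handed in when it is done.

```bash
ls; mkdir -p pics; python3 - <<'E'
from cell import env, optics, job
import cv2, numpy as np
s=env.state(); print(s)
for n in ["side","top","wrist"]:
    p=optics.camera_params(n)
    im=optics.read_camera(n)
    cv2.imwrite(f"pics/{n}0.png",im[:,:,::-1])
    print(n,{k:(np.round(v,3).tolist() if hasattr(v,'__len__') else v) for k,v in p.items()})
    np.save(f"pics/{n}0.npy",np.array(p["world_from_camera"]))
E
```

```text
pics
{'t': 0.0, 'joints': array([-1.29559070e+00,  4.91563007e-01,  1.55947745e+00, -2.19856284e-05,
        1.09173399e+00, -1.05610115e-01]), 'qvel': array([ 0.00044799, -0.00094251, -0.00108726,  0.0005553 ,  0.00112283,
       -0.00033681]), 'tau': array([ 1.12997277e-03, -6.12646437e+01, -2.58173847e+01,  6.93111727e-02,
        4.82636655e-02, -9.83170162e-05]), 'eef_pos': array([ 232.23582001, -579.96295598,  214.04997911]), 'tcp_rot': array([-1.65990866,  1.56961438,  1.86250988]), 'ft_force': array([-1.15973533,  0.09415656,  0.96189675]), 'moment': array([ 0.00908221, -0.00791033, -0.01392389]), 'opening': 1.0007036980026853}
side {'fx': 494.3156919189731, 'fy': 494.3156919189731, 'cx': 281.8472647633536, 'cy': 210.01484139284838, 'world_from_camera': [[-0.727, 0.482, -0.489, -3.119], [-0.687, -0.497, 0.53, 629.074], [0.012, 0.722, 0.692, 1055.436], [0.0, 0.0, 0.0, 1.0]]}
top {'fx': 444.0340908797826, 'fy': 444.0340908797826, 'cx': 280.31261212896106, 'cy': 222.62922118251757, 'world_from_camera': [[0.011, 0.986, -0.169, 406.06], [-1.0, 0.011, -0.001, -69.6], [0.001, 0.169, 0.986, 1192.25], [0.0, 0.0, 0.0, 1.0]]}
wrist {'fx': 331.28916181515604, 'fy': 331.28916181515604, 'cx': 280.8324625883724, 'cy': 211.17747218285086, 'world_from_camera': [[0.372, 0.892, 0.255, 304.61], [-0.928, 0.358, 0.101, -552.055], [-0.001, -0.274, 0.962, 383.003], [0.0, 0.0, 0.0, 1.0]]}
```

View pics/side0.png

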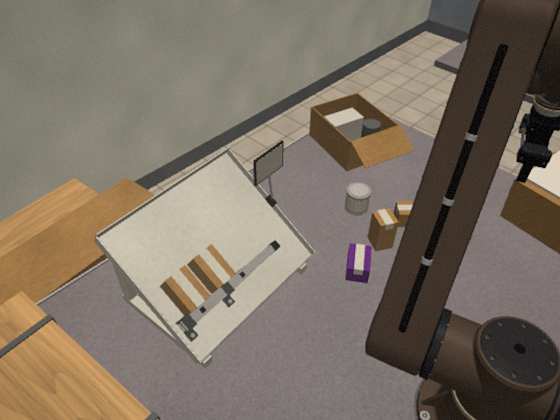

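View pics/top0.png

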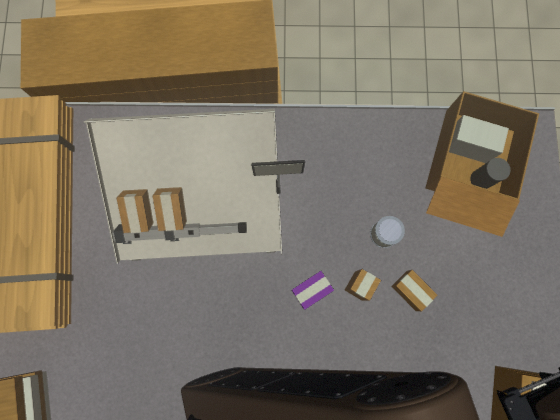

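View pics/wrist0.png

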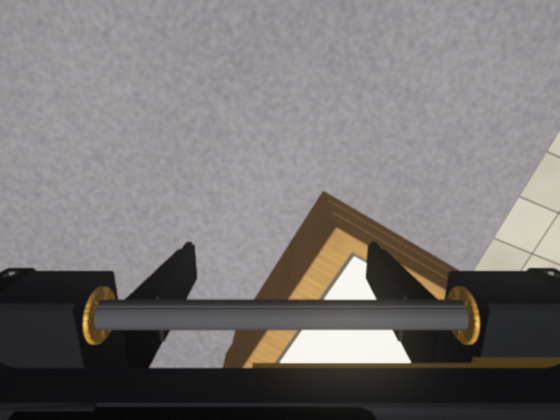

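```bash
cat > h.py <<'E'
from cell import env, optics, job
import cv2, numpy as np
def ray(name,u,v,T=None):
    p=optics.camera_params(name); T=np.array(p["world_from_camera"]) if T is None else T
    d=np.array([(u-p["cx"])/p["fx"],-(v-p["cy"])/p["fy"],-1.0]); return T[:3,3],T[:3,:3]@d
def onz(name,u,v,z,T=None):
    o,d=ray(name,u,v,T); return o+d*(z-o[2])/d[2]
def tri(*obs):
    A=np.zeros((3,3));b=np.zeros(3)
    L=[ray(*o) for o in obs]
    for o,d in L:
        d=d/np.linalg.norm(d);P=np.eye(3)-np.outer(d,d);A+=P;b+=P@o
    x=np.linalg.solve(A,b)
    return x,[np.linalg.norm(np.cross(d/np.linalg.norm(d),x-o)) for o,d in L]
def proj(name,X,T=None):
    p=optics.camera_params(name);T=np.array(p["world_from_camera"]) if T is None else T
    c=T[:3,:3].T@(np.array(X,float)-T[:3,3]); return np.array([p["cx"]+p["fx"]*c[0]/-c[2],p["cy"]-p["fy"]*c[1]/-c[2]])
def crop(src,dst,x0,y0,x1,y1,s):
    im=cv2.imread(src)[y0:y1,x0:x1]; cv2.imwrite(dst,cv2.resize(im,None,fx=s,fy=s,interpolation=cv2.INTER_CUBIC))
E
python3 - <<'E'
from h import *
print({k:v for k,v in optics.camera_params("top").items() if k!="world_from_camera"})
crop("pics/top0.png","pics/t1.png",80,95,320,275,3.3)
crop("pics/side0.png","pics/s1.png",85,140,325,375,2.5)
crop("pics/top0.png","pics/t2.png",285,210,445,320,5)
E
```

```text
{'fx': 444.0340908797826, 'fy': 444.0340908797826, 'cx': 280.31261212896106, 'cy': 222.62922118251757}
```

View pics/t1.png

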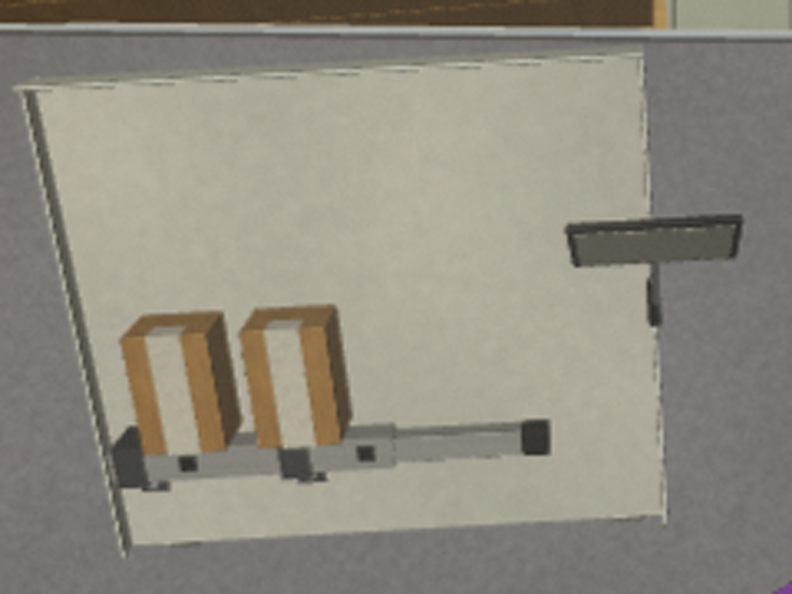

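View pics/s1.png

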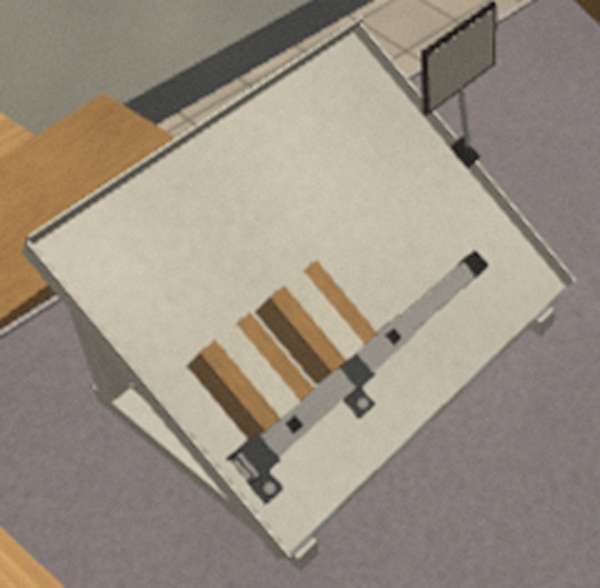

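View pics/t2.png

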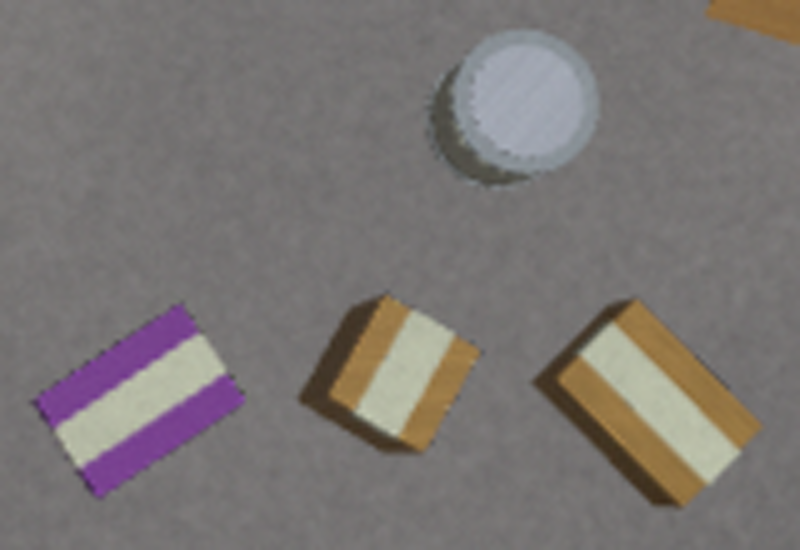

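```bash
python3 - <<'E'
from h import *
def dark(n,u,v,r,th):
    g=cv2.cvtColor(cv2.imread(f"pics/{n}0.png"),cv2.COLOR_BGR2GRAY).astype(float)
    u0,v0=int(round(u)),int(round(v)); w=g[v0-r:v0+r+1,u0-r:u0+r+1]
    m=np.clip(th-w,0,None); yy,xx=np.mgrid[v0-r:v0+r+1,u0-r:u0+r+1]
    return (xx*m).sum()/m.sum(),(yy*m).sum()/m.sum(),w.min()
H={}
for nm,t,s in [("lock",(190.9,232.3),(242.2,274.4)),("rear",(136.7,235.3),(202.6,310))]:
    a=dark("top",*t,4,100);b=dark("side",*s,4,100);print(nm,a,b)
    H[nm],r=tri(("top",*a[:2]),("side",*b[:2]));print(H[nm],r)
d=H["rear"]-H["lock"];print("dist",np.linalg.norm(d),"yaw(-x from y)",np.degrees(np.arctan2(-d[0],d[1])))
ps=[("cap end",(246.4,227.4),(278.2,245)),("low R corner",(281.5,251.5),(314,252.5)),("rear R",(274,111.5),(229,149)),("low L corner",(118,262),(202,363)),("rearL",(85,122),(97,236))]
for n,a,b in ps:
    x,r=tri(("top",*a),("side",*b));print(n,x.round(1),np.round(r,1))
# deck frame
yaw=np.arctan2(-d[0],d[1]);c,s=np.cos(yaw),np.sin(yaw);a=np.radians(33)
X=np.array([c*np.cos(a),s*np.cos(a),np.sin(a)]);Y=np.array([-s,c,0]);Z=np.cross(X,Y)
R=np.c_[X,Y,Z]
o=.5*(H["lock"]-R@[0,113,42]+H["rear"]-R@[0,243,42]);print("origin",o,np.degrees(yaw))
np.savez("deck.npz",R=R,o=o)
for n,a,b in ps:
    x,r=tri(("top",*a),("side",*b));print(n,(R.T@(x-o)).round(1))
cs=[(636,298),(760,427),(681,508),(557,381)]
P=[onz("top",285+u/5,210+v/5,52) for u,v in cs]
for i in range(4):print(P[i].round(1),np.linalg.norm(P[i]-P[(i+1)%4]).round(1))
print("carton",np.mean(P,0),np.degrees(np.arctan2(*(P[1]-P[0])[1::-1])),np.hypot(*np.mean(P,0)[:2]))
cs=[(388,294),(482,352),(422,453),(330,397)]
P=[onz("top",285+u/5,210+v/5,105) for u,v in cs]
print("tall",np.mean(P,0),[np.linalg.norm(P[i]-P[(i+1)%4]).round(1) for i in range(4)])
print("tin",onz("top",285+525/5,210+100/5,72))
print("q",[ (onz("top",285+u/5,210+v/5,52)).round() for u,v in [(38,401),(182,305),(245,400),(100,498)]])
E
```

```text
lock (np.float64(190.31042654028437), np.float64(232.00236966824644), np.float64(53.0)) (np.float64(242.03023758099351), np.float64(274.1349892008639), np.float64(35.0))
[563.28321515 148.61296426 135.63140154] [np.float64(1.1620998727129692), np.float64(1.1620998727130416)]
rear (np.float64(136.46389496717725), np.float64(235.19584245076587), np.float64(49.0)) (np.float64(202.347687400319), np.float64(309.359649122807), np.float64(30.0))
[554.19162513 277.73584461 135.44601693] [np.float64(1.201943939596986), np.float64(1.2019439395970373)]
dist 129.4426885009787 yaw(-x from y) 4.027570197296355
cap end [576.3  13.9 121.8] [0.9 0.9]
low R corner [525.1 -72.1  62.8] [0.2 0.2]
rear R [817.1 -51.  262.6] [1.4 1.4]
low L corner [493.  342.4  63.1] [1.2 1.2]
rearL [785.1 363.6 267.6] [0.6 0.6]
origin [594.05786138  37.22064712 100.31454538] 4.027570197296355
cap end [ -4.5 -22.   28.6]
low R corner [ -84.6 -104.2   10.2]
rear R [ 269.8 -103.7   18.3]
low L corner [-86.8 311.5  12. ]
rearL [270.2 312.2  24. ]
[ 483.5 -407.    52. ] 88.3
[ 419.  -467.3   52. ] 58.3
[ 378.2 -425.5   52. ] 87.1
[ 441.  -365.2   52. ] 59.7
carton [ 430.41534946 -416.25627836   52.        ] -136.94862539249016 598.7709598180919
tall [ 442.05470299 -278.02661484  105.        ] [np.float64(52.9), np.float64(57.3), np.float64(51.2), np.float64(57.9)]
tin [ 582.32309817 -348.42168831   72.        ]
q [array([ 428., -101.,   52.]), array([ 477., -175.,   52.]), array([ 430., -206.,   52.]), array([ 380., -133.,   52.])]
```

```bash
python3 - <<'E'
from h import *
D=np.load("deck.npz");R,o=D["R"],D["o"]
w=lambda *p:(o+R@np.array(p)).round(1)
print("X",R[:,0],"Y",R[:,1])
print("rail y60",w(0,60,30),"y7",w(0,7,30)," ticket foot",w(95,-105,20), "nb gap y115",w(50,115,0))
f=w(95,-105,20)
for y in(-160,-50):
  for h in (95,175): print("ticket pred px",y,h,[proj(n,w(95,y,20)+[0,0,h]).round() for n in("top","side")])
s=env.state();print(s["eef_pos"],s["t"])
from scipy.spatial.transform import Rotation as Ro
M=Ro.from_euler("xyz",s["tcp_rot"]).as_matrix();print(M.round(3)); print(np.degrees(np.arctan2(M[1,1],M[0,1])))
E
```

```text
X [0.83659936 0.05890527 0.54463904] Y [-0.07023648  0.99753037  0.        ]
rail y60 [573.5  95.9 125.5] y7 [577.3  43.1 125.5]  ticket foot [670.  -62.7 168.8] nb gap y115 [627.8 154.9 127.5]
ticket pred px -160 95 [array([304., 173.]), array([286., 161.])]
ticket pred px -160 175 [array([306., 162.]), array([287., 136.])]
ticket pred px -50 95 [array([253., 176.]), array([258., 182.])]
ticket pred px -50 175 [array([250., 165.]), array([257., 156.])]
[ 232.26708832 -580.05459116  214.20052782] 0.15
[[-0.     0.372 -0.928]
 [ 0.001 -0.928 -0.372]
 [-1.    -0.001 -0.   ]]
-68.18033686782927
```

```bash
python3 -m handwheel '[{"travel":[25,40,10],"roll":8},{"travel":[50,80,20],"roll":16},{"travel":[75,120,30],"roll":24},{"travel":[100,160,30],"roll":32},{"travel":[125,200,30],"roll":40},{"travel":[150,240,30],"roll":48},{"travel":[175,280,30],"roll":56},{"travel":[200,320,30],"roll":64}]' 0.16
python3 -m handwheel '[{"travel":[10,45,0],"roll":8},{"travel":[15,90,0],"roll":8.2},{"travel":[20,135,0],"roll":8.2},{"travel":[25,180,0],"roll":8.2},{"travel":[30,225,0],"roll":8.2},{"travel":[30,270,0],"roll":8.2},{"travel":[35,315,0],"roll":8.2},{"travel":[40,355,0],"roll":8.2}]'
```

```text
t: 0.95
eef_pos: [432.9, -258.5, 244.7]
tcp_rot: [1.337, 1.571, -0.302]
ft_force: [0.8, -0.1, -0.7]
opening: 0.431
t: 1.75
eef_pos: [472.0, 96.9, 244.7]
tcp_rot: [2.12, 1.571, 0.62]
ft_force: [0.4, -0.3, 0.2]
opening: 0.417
```

```bash
python3 -m handwheel '[{"travel":[40,0,0],"roll":0},{"travel":[80,-1,-20],"roll":0},{"travel":[101.5,-1,-50],"roll":0},{"travel":[101.5,-1,-65],"roll":0},{"travel":[101.5,-1,-65],"roll":0}]'
python3 - <<'E'
from h import *
s=env.state();T=np.array(optics.camera_params("wrist")["world_from_camera"]);im=optics.read_camera("wrist")
cv2.imwrite("pics/w1.png",im[:,:,::-1]);np.save("pics/w1.npy",T);print(s["eef_pos"],s["ft_force"])
D=np.load("deck.npz");R,o=D["R"],D["o"]
w=lambda *p:o+R@np.array(p)
for p in [(0,113,42),(10,60,40),(-10,60,40),(0,-2,41),(0,-22,41)]: print(p,proj("wrist",w(*p),T).round(1))
E
```

```text
t: 2.25
eef_pos: [573.0, 93.7, 177.1]
tcp_rot: [-1.589, 1.566, -3.09]
ft_force: [-0.7, -0.2, 0.8]
opening: 0.42
[572.99046547  93.68100846 177.0620861 ] [-0.66904549 -0.1835441   0.82195214]
(0, 113, 42) [271.4 152.4]
(10, 60, 40) [286.1 233.9]
(-10, 60, 40) [261.8 228.5]
(0, -2, 41) [273.4 312.1]
(0, -22, 41) [273.5 335.8]
```

View pics/w1.png

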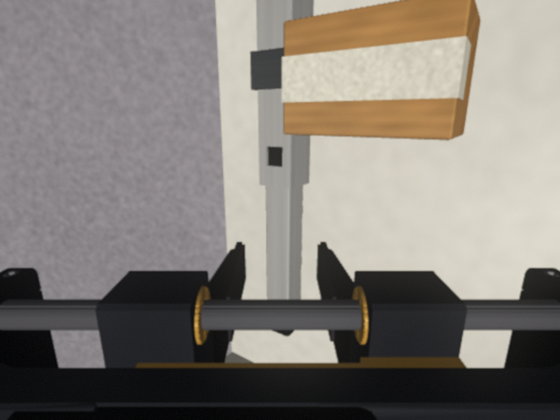

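```bash
python3 -m handwheel '[{"travel":[2,2,-20],"roll":0},{"travel":[2,2,-40],"roll":0},{"travel":[2,2,-50],"roll":0},{"travel":[2,2,-60],"roll":0},{"travel":[2,2,-60],"roll":0}]'
python3 -m handwheel '[{"travel":[0,0,0],"roll":0},{"travel":[0,0,0],"roll":0},{"travel":[0,0,0],"roll":0},{"travel":[0,0,0],"roll":0}]' 1
```

```text
t: 2.8
eef_pos: [575.6, 95.7, 119.4]
tcp_rot: [-1.571, 1.57, -3.072]
ft_force: [-0.2, -0.7, 0.8]
opening: 0.419
t: 3.2
eef_pos: [574.5, 95.7, 120.3]
tcp_rot: [-1.541, 1.568, -3.042]
ft_force: [-8.1, -0.8, 5.9]
opening: 0.261
```

```bash
python3 -m handwheel '[{"travel":[0,-4,0],"roll":0},{"travel":[0.7,-10,0],"roll":0},{"travel":[1.1,-16,0],"roll":0},{"travel":[1.5,-22,0],"roll":0},{"travel":[2,-28,0],"roll":0},{"travel":[2.4,-34,0],"roll":0},{"travel":[2.8,-40,0],"roll":0},{"travel":[2.8,-40,0],"roll":0}]'
python3 - <<'E'
from h import *
im=optics.read_camera("top");cv2.imwrite("pics/top2.png",im[:,:,::-1])
im=optics.read_camera("wrist");cv2.imwrite("pics/w2.png",im[:,:,::-1])
crop("pics/top2.png","pics/t3.png",180,200,300,260,6)
E
```

```text
t: 4.0
eef_pos: [577.2, 55.8, 120.4]
tcp_rot: [-1.864, 1.568, 2.918]
ft_force: [-8.4, -0.1, 6.8]
opening: 0.258
```

View pics/t3.png

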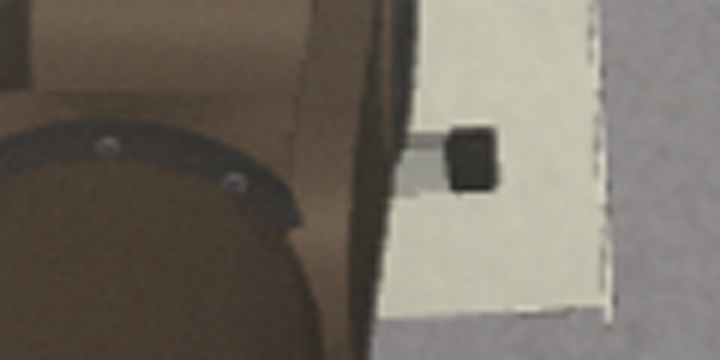

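View pics/w2.png

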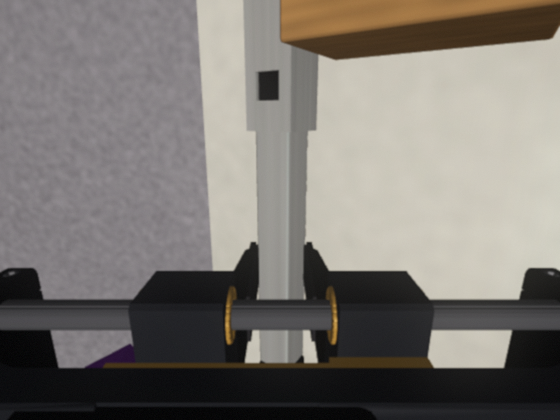

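```bash
python3 -m handwheel '[{"travel":[0.1,-2,0],"roll":0},{"travel":[0.3,-4,0],"roll":0},{"travel":[0.4,-6,0],"roll":0},{"travel":[0.6,-8,0],"roll":0},{"travel":[0.7,-10,0],"roll":0},{"travel":[0.7,-10,0],"roll":0}]'
python3 - <<'E'
from h import *
im=optics.read_camera("wrist");cv2.imwrite("pics/w3.png",im[:,:,::-1])
crop("pics/w3.png","pics/w3c.png",200,0,360,140,4)
E
```

```text
t: 4.7
eef_pos: [577.8, 46.4, 120.3]
tcp_rot: [-2.002, 1.568, 2.78]
ft_force: [-8.5, 4.3, 6.2]
opening: 0.259
```

View pics/w3c.png

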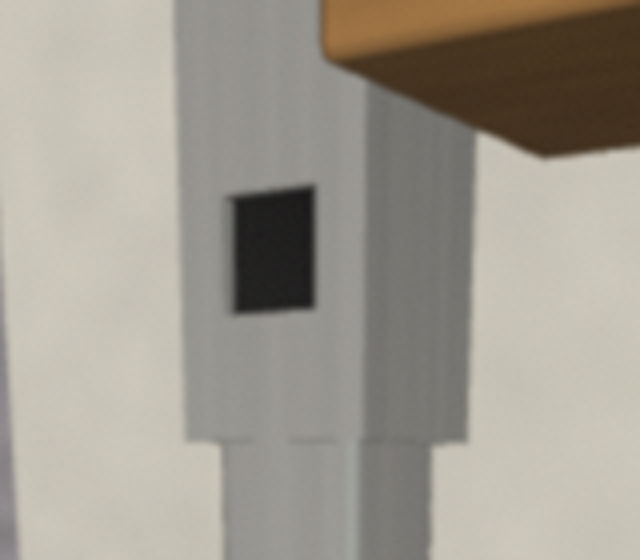

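```bash
python3 -m handwheel '[{"travel":[0.1,-1,0],"roll":0},{"travel":[0.1,-2,0],"roll":0},{"travel":[0.2,-3,0],"roll":0},{"travel":[0.2,-3,0],"roll":0}]'
python3 - <<'E'
from h import *
im=optics.read_camera("wrist");cv2.imwrite("pics/w4.png",im[:,:,::-1])
crop("pics/w4.png","pics/w4c.png",200,0,360,140,4)
E
```

```text
t: 5.15
eef_pos: [578.1, 43.3, 120.4]
tcp_rot: [-1.933, 1.568, 2.85]
ft_force: [-7.9, 3.9, 6.6]
opening: 0.26
```

View pics/w4c.png

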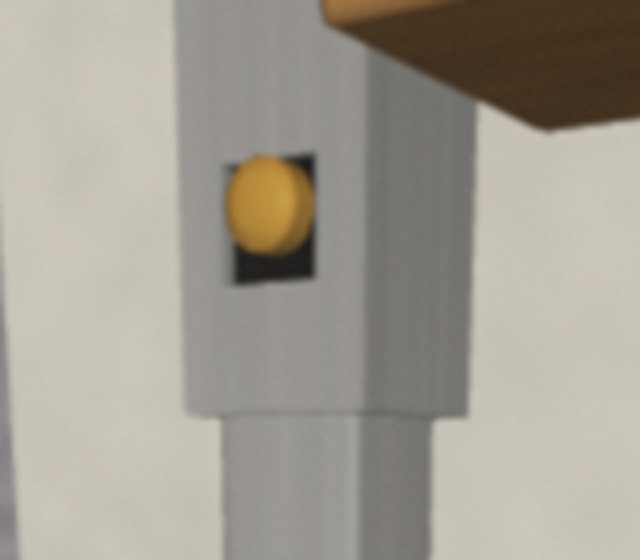

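```bash
python3 -m handwheel '[{"travel":[0.1,-1,0],"roll":0},{"travel":[0.1,-1,0],"roll":0}]'
python3 -m handwheel '[{"travel":[0,0,0],"roll":0},{"travel":[0,0,0],"roll":0},{"travel":[0,0,0],"roll":0}]' 0.16
python3 -m handwheel '[{"travel":[0,0,15],"roll":0},{"travel":[0,0,35],"roll":0},{"travel":[0,0,65],"roll":0},{"travel":[-40,0,100],"roll":0},{"travel":[-90,0,120],"roll":0},{"travel":[-90,0,120],"roll":0}]'
python3 - <<'E'
from h import *
for n in["wrist","top"]:
  im=optics.read_camera(n);cv2.imwrite(f"pics/{n}5.png",im[:,:,::-1])
crop("pics/wrist5.png","pics/w5c.png",180,0,460,210,2.8)
crop("pics/top5.png","pics/t5.png",180,200,300,260,6)
E
```

```text
t: 5.4
eef_pos: [578.1, 42.2, 120.3]
tcp_rot: [-1.88, 1.568, 2.902]
ft_force: [-9.2, 2.2, 7.0]
opening: 0.261
t: 5.7
eef_pos: [580.0, 41.7, 120.0]
tcp_rot: [1.408, 1.57, -0.092]
ft_force: [0.2, 0.8, 0.2]
opening: 0.408
t: 6.3
eef_pos: [486.8, 41.9, 242.1]
tcp_rot: [1.444, 1.568, -0.056]
ft_force: [0.8, 1.1, 0.3]
opening: 0.42
```

View pics/w5c.png

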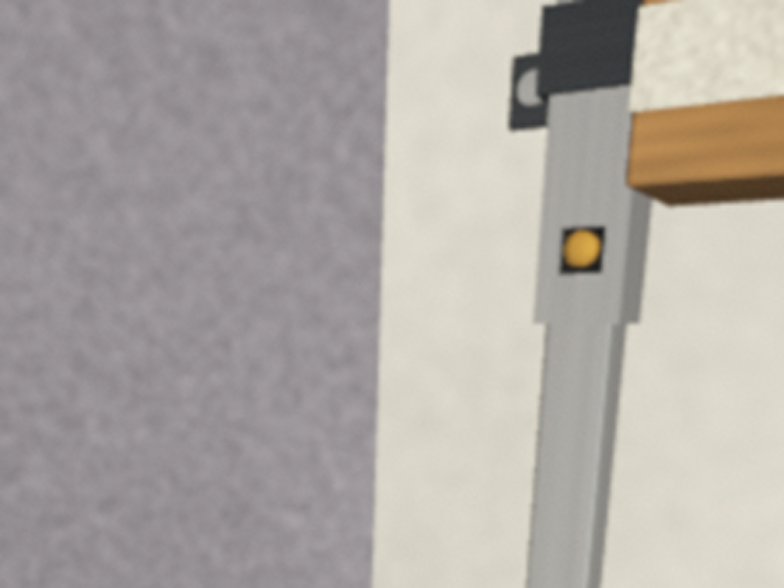

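View pics/t5.png

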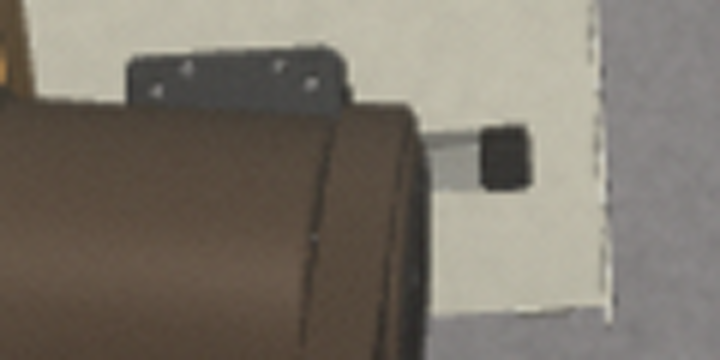

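```bash
python3 -m handwheel '[{"travel":[-8,-40,0],"roll":-8},{"travel":[-14,-85,0],"roll":-16},{"travel":[-20,-130,0],"roll":-24},{"travel":[-26,-175,0],"roll":-32},{"travel":[-32,-220,0],"roll":-40},{"travel":[-38,-265,0],"roll":-48},{"travel":[-44,-310,0],"roll":-51},{"travel":[-48,-355,0],"roll":-51}]' -1
python3 -m handwheel '[{"travel":[3,-45,0],"roll":0},{"travel":[3,-92,-20],"roll":0},{"travel":[3,-92,-60],"roll":0},{"travel":[3,-92,-80],"roll":0},{"travel":[3,-92,-80],"roll":0}]'
python3 - <<'E'
from h import *
from scipy.spatial.transform import Rotation as Ro
s=env.state();T=np.array(optics.camera_params("wrist")["world_from_camera"]);im=optics.read_camera("wrist")
cv2.imwrite("pics/w6.png",im[:,:,::-1]);np.save("pics/w6.npy",T)
M=Ro.from_euler("xyz",s["tcp_rot"]).as_matrix();print(s["eef_pos"],np.degrees(np.arctan2(M[1,1],M[0,1])),s["joints"].round(2))
E
```

```text
t: 7.2
eef_pos: [441.7, -316.0, 238.7]
tcp_rot: [-1.51, 1.57, 2.38]
ft_force: [0.6, 1.1, 0.3]
opening: 0.99
t: 7.7
eef_pos: [444.0, -405.3, 155.6]
tcp_rot: [-1.6, 1.565, 2.291]
ft_force: [0.1, -0.0, 0.3]
opening: 1.001
[ 444.04024568 -405.30681007  155.56405669] -47.03095607178723 [-0.85  0.52  1.68  0.    0.94 -0.03]
```

View pics/w6.png

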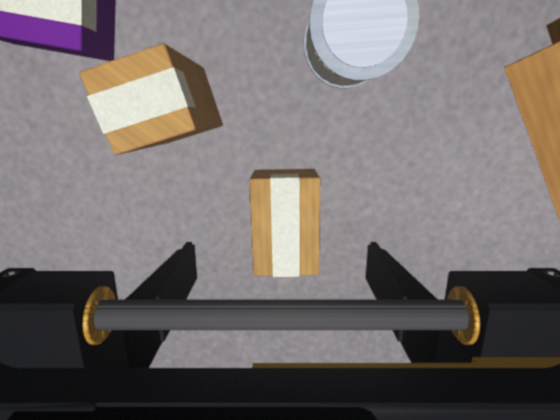

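```bash
python3 - <<'E'
from h import *
T=np.load("pics/w6.npy")
hsv=cv2.cvtColor(cv2.imread("pics/w6.png"),cv2.COLOR_BGR2HSV)
m=cv2.inRange(hsv,(8,90,120),(25,255,255)); n,l,st,c=cv2.connectedComponentsWithStats(m)
for i in range(1,n):
    if st[i,4]>500: print(st[i],c[i])
P=[onz("wrist",u,v,52,T) for u,v in [(250,178),(320,178),(319.5,276),(252,276)]]
print(np.round(P,1),[np.linalg.norm(P[i]-P[(i+1)%4]).round(1) for i in range(4)])
c=np.mean(P,0);d=(P[0]+P[1]-P[2]-P[3]);print(c,np.degrees(np.arctan2(d[1],d[0])))
u=d/np.linalg.norm(d);print("grip pt",c+15*u)
E
```

```text
[ 505   42   55  178 5016] [540.9312201  109.68301435]
[  80   44   93   51 2255] [125.99822616  68.77605322]
[ 106  107   89   47 2045] [150.9202934  130.94914425]
[ 300  177   20   98 1894] [309.23548046 225.1061246 ]
[ 250  178   22   98 1896] [260.77373418 225.72099156]
[[ 447.3 -367.4   52. ]
 [ 487.  -409.9   52. ]
 [ 423.1 -472.9   52. ]
 [ 381.3 -428.3   52. ]] [np.float64(58.2), np.float64(89.7), np.float64(61.1), np.float64(89.8)]
[ 434.64279887 -419.61139453   52.        ] 43.6265599189821
grip pt [ 445.50058044 -409.26206705   52.        ]
```

```bash
python3 -m handwheel '[{"travel":[1,-3,-40],"roll":0.5},{"travel":[1,-3,-80],"roll":0.5},{"travel":[1,-3,-110],"roll":0.5},{"travel":[1,-3,-130],"roll":0.5},{"travel":[1,-3,-144],"roll":0.5},{"travel":[1,-3,-144],"roll":0.5}]'
python3 -m handwheel '[{"travel":[0,0,0],"roll":0},{"travel":[0,0,0],"roll":0},{"travel":[0,0,0],"roll":0},{"travel":[0,0,0],"roll":0}]' 1
```

```text
t: 8.35
eef_pos: [445.9, -408.3, 15.0]
tcp_rot: [-1.573, 1.57, 2.329]
ft_force: [0.1, -0.2, -0.2]
opening: 0.999
t: 8.75
eef_pos: [445.8, -408.5, 16.5]
tcp_rot: [1.528, 1.569, -0.854]
ft_force: [0.1, -0.7, 0.5]
opening: 0.719
```

```bash
python3 -m handwheel '[{"travel":[0,0,0],"roll":0},{"travel":[0,0,0],"roll":0},{"travel":[0,0,0],"roll":0}]'
```

```text
t: 9.05
eef_pos: [445.7, -408.3, 16.1]
tcp_rot: [1.496, 1.57, -0.886]
ft_force: [-1.1, 0.6, 5.8]
opening: 0.629
```

```bash
python3 - <<'E'
from h import *
D=np.load("deck.npz");R,o=D["R"],D["o"]
a=np.radians(33);c,s=np.cos(a),np.sin(a)
px,pz=-17,35
# 2D (horizontal, vertical) rel deck origin
tube=[np.array([x*c-z*s,x*s+z*c]) for x,z in((-10.5,20),(10.5,20),(10.5,40.5),(-10.5,40.5))]
for X in (38,43,48):   # final pivot deck x
    H=X*c-pz*s;Vf=X*s+pz*c
    print("X",X,"H",H,"Vf",Vf)
    for th in (0,8,16,24,33):
        t=np.radians(th);Rt=np.array([[np.cos(t),-np.sin(t)],[np.sin(t),np.cos(t)]])
        up=Rt@[62,-35]
        V=np.tan(a)*(H+up[0])-up[1]
        # tube corners in carton frame (rel bottom-low corner)
        q=[Rt.T@(k-[H,V])-[-28,-35] for k in tube]
        gap=min(max(-k[0],-k[1]) for k in q)
        print(th,"V",round(V,1),"gap",round(gap,1))
    print("world pivot final", (o+R@[X,0,pz]).round(1),"TCP final",(o+R@[X,0,pz]-[0,0,19]).round(1), "start z", )
E
```

```text
X 38 H 12.807115356400164 Vf 50.049753208660874
0 V 83.6 gap 8.9
8 V 77.4 gap 3.1
16 V 69.8 gap 5.4
24 V 61.1 gap 1.3
33 V 50.0 gap -0.5
world pivot final [606.8  38.1 150.4] TCP final [606.8  38.1 131.4] start z
X 43 H 17.000468196127287 Vf 52.77294838373601
0 V 86.3 gap 11.6
8 V 80.1 gap 7.6
16 V 72.6 gap 7.9
24 V 63.8 gap 6.2
33 V 52.8 gap 4.5
world pivot final [611.   38.4 153.1] TCP final [611.   38.4 134.1] start z
X 48 H 21.193821035854405 Vf 55.49614355881114
0 V 89.0 gap 14.3
8 V 82.8 gap 12.1
16 V 75.3 gap 9.3
24 V 66.5 gap 11.2
33 V 55.5 gap 9.5
world pivot final [615.2  38.7 155.8] TCP final [615.2  38.7 136.8] start z
```

```bash
python3 -m handwheel '[{"travel":[0,0,20],"roll":0},{"travel":[0,0,60],"roll":0},{"travel":[0,0,105],"roll":0},{"travel":[0,0,150],"roll":0},{"travel":[0,20,190],"roll":8},{"travel":[5,60,200],"roll":16},{"travel":[8,105,200],"roll":24},{"travel":[10,150,200],"roll":32}]'
python3 -m handwheel '[{"travel":[5,35,0],"roll":8},{"travel":[10,70,0],"roll":16},{"travel":[15,105,0],"roll":24},{"travel":[20,140,0],"roll":32},{"travel":[20,175,0],"roll":40},{"travel":[20,210,0],"roll":48},{"travel":[20,245,0],"roll":56},{"travel":[20,280,0],"roll":64}]'
python3 -m handwheel '[{"travel":[0,10,0],"roll":8},{"travel":[0,22,0],"roll":16},{"travel":[0,22,0],"roll":24},{"travel":[0,22,0],"roll":32},{"travel":[0,22,0],"roll":40},{"travel":[0,22,0],"roll":44.5},{"travel":[0,22,0],"roll":44.5}]'
cat > st.py <<'E'
from h import *
from scipy.spatial.transform import Rotation as Ro
s=env.state();M=Ro.from_euler("xyz",s["tcp_rot"]).as_matrix();print(s["t"],s["eef_pos"].round(1),"jaw",np.degrees(np.arctan2(M[1,1],M[0,1])),s["joints"].round(2),s["opening"],s["ft_force"].round(1))
E
python3 st.py
```

```text
t: 9.85
eef_pos: [455.2, -256.7, 215.7]
tcp_rot: [1.926, 1.571, 0.108]
ft_force: [0.3, -0.1, -2.8]
opening: 0.627
t: 10.65
eef_pos: [475.1, 23.2, 215.4]
tcp_rot: [-2.674, 1.57, 2.908]
ft_force: [0.2, 0.5, -2.1]
opening: 0.631
t: 11.35
eef_pos: [475.3, 43.8, 215.3]
tcp_rot: [2.966, 1.57, 3.037]
ft_force: [-0.1, 0.5, -3.0]
opening: 0.624
11.35 [475.3  43.8 215.3] jaw 94.07820578926744 [-0.05  0.28  1.91  0.    0.95 -1.69] 0.6237030805932962 [-0.1  0.5 -3. ]
```

```bash
python3 -m handwheel '[{"travel":[45,0,0],"roll":0},{"travel":[90,0,0],"roll":0},{"travel":[125,0,-10],"roll":0},{"travel":[140,0,-25],"roll":0},{"travel":[140,0,-30],"roll":0}]'; python3 st.py
python3 - <<'E'
from h import *
for n in["side","top"]:
  im=optics.read_camera(n);cv2.imwrite(f"pics/{n}7.png",im[:,:,::-1])
crop("pics/side7.png","pics/s7.png",140,120,360,320,3)
E
```

```text
t: 11.85
eef_pos: [616.2, 43.6, 183.3]
tcp_rot: [3.011, 1.568, 3.078]
ft_force: [-1.1, 0.3, -3.7]
opening: 0.631
11.85 [616.2  43.6 183.3] jaw 93.87025846442982 [-0.04  0.51  1.61  0.    1.02 -1.67] 0.6308956082332979 [-1.1  0.3 -3.7]
```

View pics/s7.png

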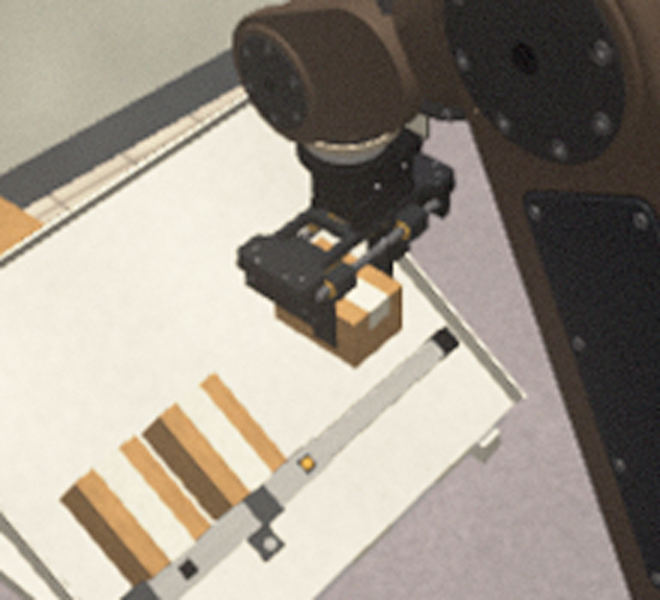

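View pics/top7.png

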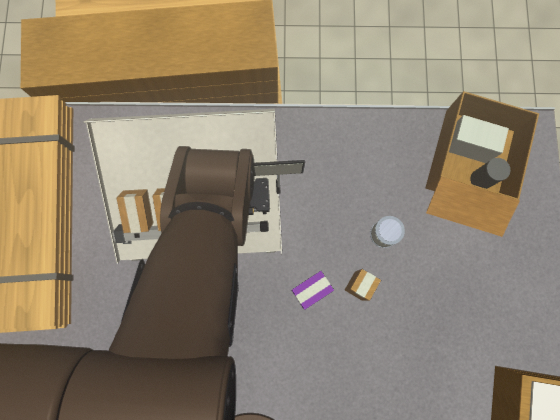

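```bash
python3 - <<'E'
from h import *
def vert(n,u,v,x,y):
    o,d=ray(n,u,v); t=((x-o[0])*d[0]+(y-o[1])*d[1])/(d[0]**2+d[1]**2); p=o+t*d; return p.round(1)
for u,v in [(345,150),(345,165),(330,20)]: print((u,v),vert("side",140+u/3,120+v/3,616,43))
for z in (350,400,450,500): print(z,onz("top",250,165,z).round(),onz("top",176,150,z).round(),onz("top",251,165,343).round())
E
python3 - <<'E'
from h import *
crop("pics/top7.png","pics/t7.png",150,130,310,240,5)
E
```

```text
(345, 150) [618.3  45.5 361.2]
(345, 165) [618.6  45.8 346.8]
(330, 20) [623.3  50.9 475.9]
350 [665.  -8. 350.] [694. 140. 350.] [667.  -9. 343.]
400 [650. -11. 400.] [677. 127. 400.] [667.  -9. 343.]
450 [634. -15. 450.] [660. 115. 450.] [667.  -9. 343.]
500 [619. -19. 500.] [643. 102. 500.] [667.  -9. 343.]
```

View pics/t7.png

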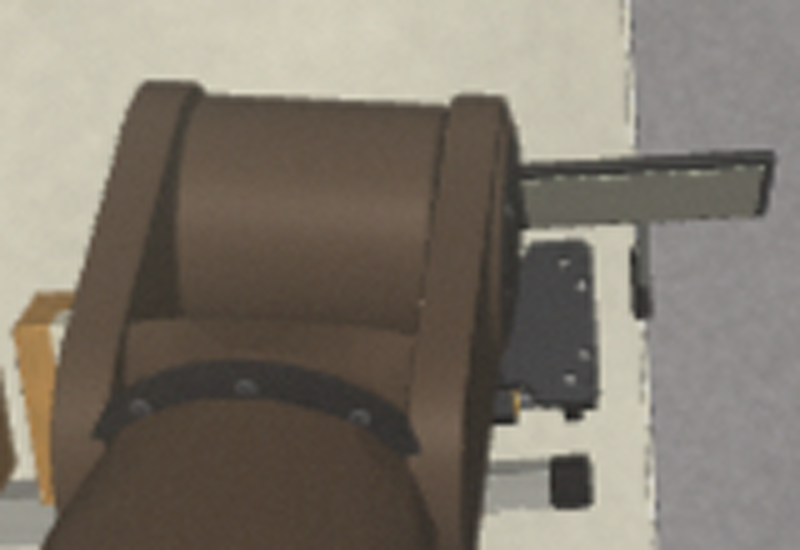

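```bash
python3 -m handwheel '[{"travel":[-2,5,-4],"roll":0},{"travel":[-2,5,-8],"roll":0},{"travel":[-2,5,-12],"roll":0},{"travel":[-2,5,-15],"roll":0},{"travel":[-2,5,-18],"roll":0},{"travel":[-2,5,-21],"roll":0}]'
python3 -m handwheel '[{"travel":[0,0,-3],"roll":0},{"travel":[0,0,-6],"roll":0},{"travel":[0,0,-6],"roll":0}]'
python3 - <<'E'
from h import *
for n in["side"]:
  im=optics.read_camera(n);cv2.imwrite(f"pics/{n}8.png",im[:,:,::-1])
crop("pics/side8.png","pics/s8.png",140,120,360,320,3)
E
```

```text
t: 12.55
eef_pos: [613.6, 48.7, 164.5]
tcp_rot: [0.56, 1.571, 0.63]
ft_force: [-0.4, 0.6, -3.0]
opening: 0.632
t: 12.85
eef_pos: [612.9, 48.8, 159.1]
tcp_rot: [3.053, 1.57, 3.123]
ft_force: [-7.1, -0.5, 4.4]
opening: 0.63
```

View pics/s8.png

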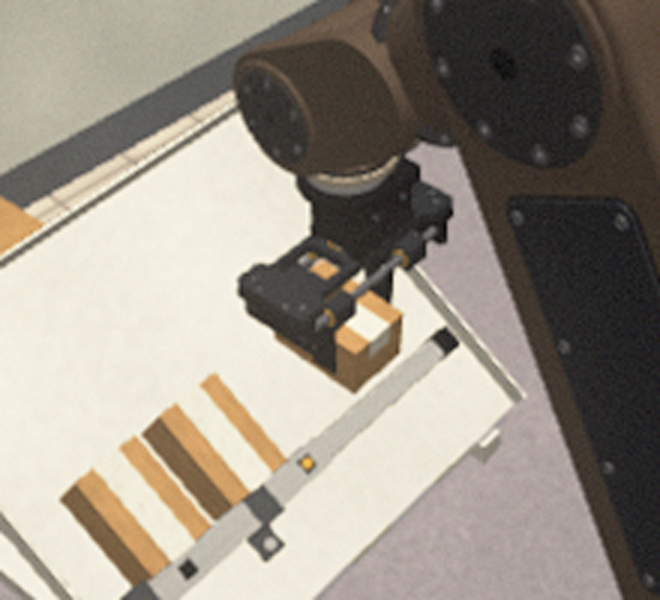

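```bash
python3 -m handwheel '[{"travel":[0,0,-2],"roll":0},{"travel":[0,0,-4],"roll":0},{"travel":[0,0,-6],"roll":0},{"travel":[0,0,-6],"roll":0}]'
python3 -m handwheel '[{"travel":[0,0,-2],"roll":0},{"travel":[0,0,-4],"roll":0},{"travel":[0,0,-6],"roll":0},{"travel":[0,0,-6],"roll":0}]'
python3 - <<'E'
from h import *
for n in["side"]:
  im=optics.read_camera(n);cv2.imwrite(f"pics/{n}9.png",im[:,:,::-1])
crop("pics/side9.png","pics/s9.png",200,180,320,290,5)
E
```

```text
t: 13.3
eef_pos: [612.7, 48.8, 153.3]
tcp_rot: [3.071, 1.569, 3.141]
ft_force: [-8.5, 0.1, 8.2]
opening: 0.628
t: 13.7
eef_pos: [612.7, 48.8, 147.2]
tcp_rot: [3.076, 1.569, -3.137]
ft_force: [-8.7, -1.1, 6.2]
opening: 0.632
```

View pics/s9.png

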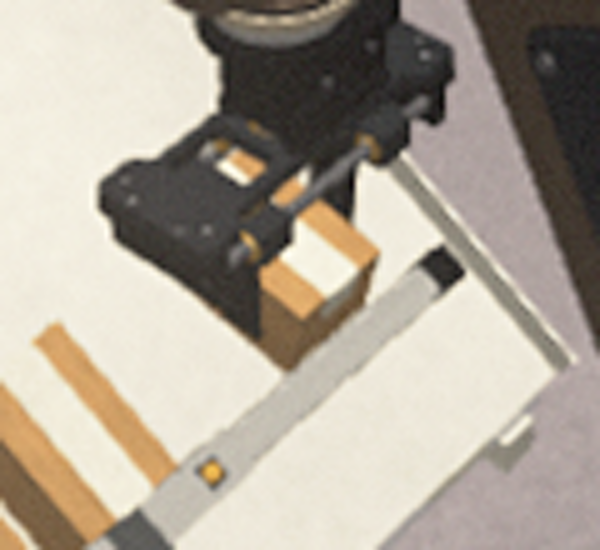

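```bash
python3 -m handwheel '[{"travel":[0,0,-2],"roll":0},{"travel":[0,0,-4],"roll":0},{"travel":[0,0,-6],"roll":0},{"travel":[0,0,-8],"roll":0},{"travel":[0,0,-8],"roll":0}]'
python3 -m handwheel '[{"travel":[0,0,-1],"roll":0},{"travel":[0,0,-3],"roll":0},{"travel":[0,0,-3],"roll":0}]'
python3 - <<'E'
from h import *
for n in["side"]:
  im=optics.read_camera(n);cv2.imwrite(f"pics/{n}10.png",im[:,:,::-1])
crop("pics/side10.png","pics/s10.png",200,180,320,290,5)
E
```

```text
t: 14.25
eef_pos: [614.2, 48.8, 141.3]
tcp_rot: [-0.065, 1.567, 0.005]
ft_force: [-8.9, 0.8, 19.9]
opening: 0.63
t: 14.55
eef_pos: [614.8, 48.8, 138.7]
tcp_rot: [-0.069, 1.566, 0.001]
ft_force: [-6.4, 0.5, 21.0]
opening: 0.629
```

View pics/s10.png

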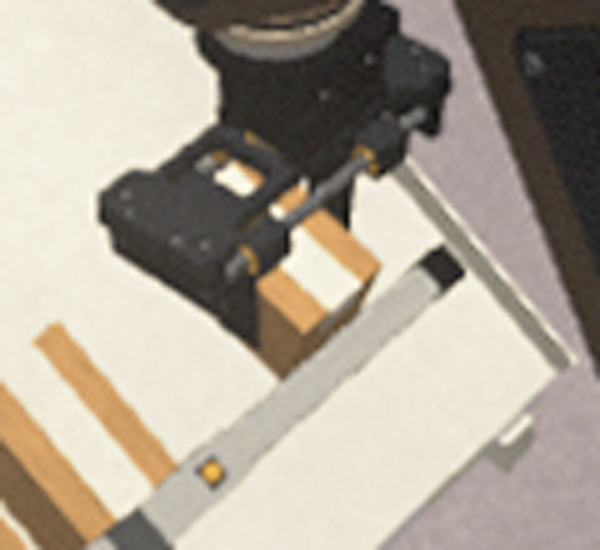

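```bash
python3 -m handwheel '[{"travel":[2,0,3],"roll":0},{"travel":[4,0,4],"roll":0},{"travel":[6,0.4,5],"roll":0},{"travel":[6,0.4,5],"roll":0}]'
python3 -m handwheel '[{"travel":[0,0,-2],"roll":0},{"travel":[0,0,-4],"roll":0},{"travel":[0,0,-4],"roll":0}]'
python3 - <<'E'
from h import *
for n in["side"]:
  im=optics.read_camera(n);cv2.imwrite(f"pics/{n}11.png",im[:,:,::-1])
crop("pics/side11.png","pics/s11.png",200,180,320,290,5)
E
```

```text
t: 15.0
eef_pos: [617.7, 49.1, 140.9]
tcp_rot: [3.092, 1.566, -3.121]
ft_force: [-15.8, -0.6, 9.9]
opening: 0.63
t: 15.3
eef_pos: [618.5, 49.1, 136.8]
tcp_rot: [3.076, 1.569, -3.137]
ft_force: [-9.4, -0.0, 6.5]
opening: 0.632
```

View pics/s11.png

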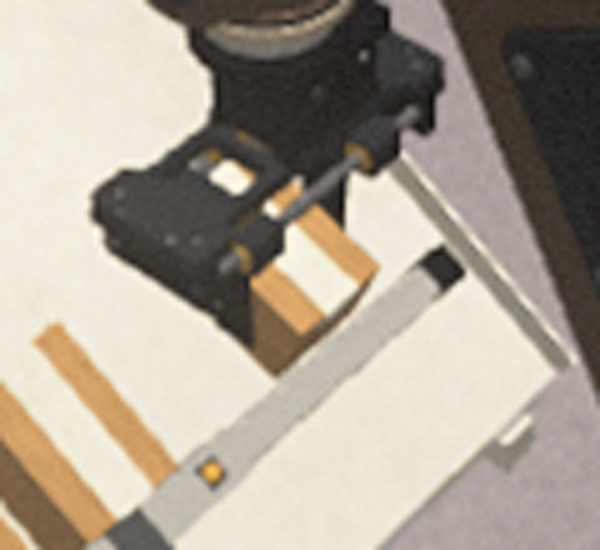

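```bash
python3 -m handwheel '[{"travel":[0,0,-1.5],"roll":0},{"travel":[0,0,-3],"roll":0},{"travel":[0,0,-3],"roll":0}]'
python3 st.py
python3 - <<'E'
from h import *
D=np.load("deck.npz");R,o=D["R"],D["o"]
s=env.state();print("pivot in deck",R.T@(s["eef_pos"]+[0,0,19]-o))
for n in["side"]:
  im=optics.read_camera(n);cv2.imwrite(f"pics/{n}12.png",im[:,:,::-1])
crop("pics/side12.png","pics/s12.png",200,180,320,290,5)
E
```

```text
t: 15.65
eef_pos: [618.9, 49.1, 133.9]
tcp_rot: [3.043, 1.569, 3.113]
ft_force: [-8.1, 0.3, 6.2]
opening: 0.628
15.65 [618.9  49.1 133.9] jaw 94.01757479479956 [-0.03  0.57  1.65  0.    0.92 -1.67] 0.6282409130533274 [-8.1  0.3  6.2]
pivot in deck [50.13359137 10.13879079 30.19952   ]
```

View pics/s12.png

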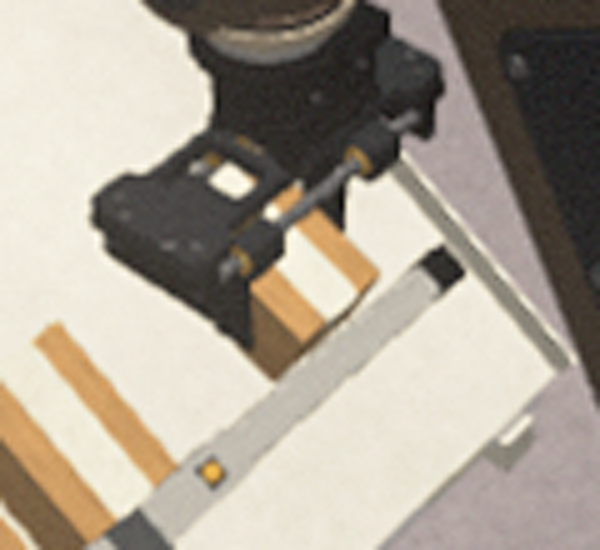

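```bash
python3 -m handwheel '[{"travel":[0,0,-1],"roll":0},{"travel":[0,0,-2],"roll":0},{"travel":[0,0,-2],"roll":0}]'
python3 -m handwheel '[{"travel":[0,0,-1],"roll":0},{"travel":[0,0,-2],"roll":0},{"travel":[0,0,-2],"roll":0}]'
```

```text
t: 16.0
eef_pos: [619.0, 49.1, 132.1]
tcp_rot: [3.013, 1.57, 3.083]
ft_force: [-8.4, -0.7, 7.0]
opening: 0.628
t: 16.3
eef_pos: [619.1, 49.2, 130.1]
tcp_rot: [2.995, 1.57, 3.065]
ft_force: [-7.1, 0.3, 6.0]
opening: 0.63
```

```bash
python3 - <<'E'
from h import *
for n in["side","wrist"]:
  im=optics.read_camera(n);cv2.imwrite(f"pics/{n}13.png",im[:,:,::-1])
crop("pics/side13.png","pics/s13.png",140,170,300,310,5)
E
```

```text
(no output)
```

View pics/s13.png

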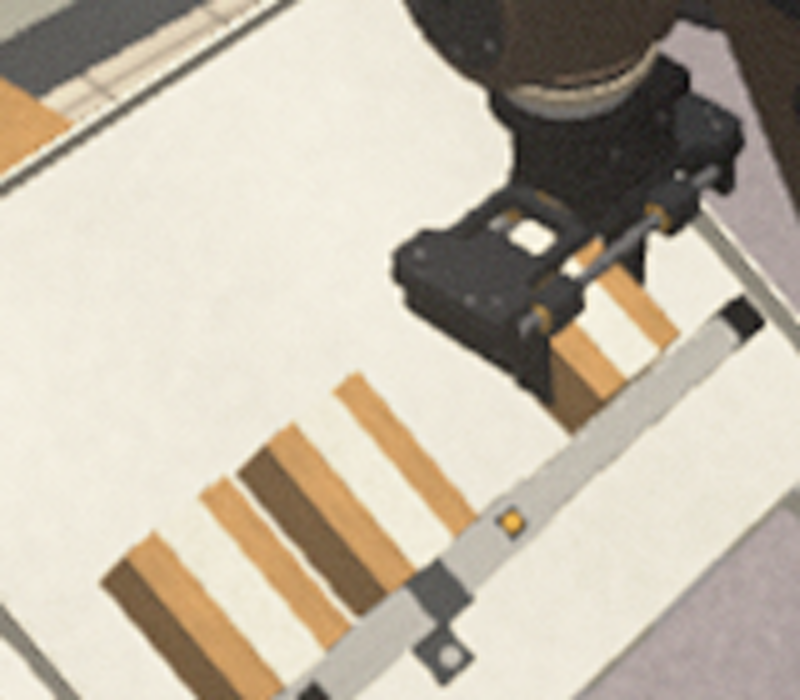

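View pics/wrist13.png

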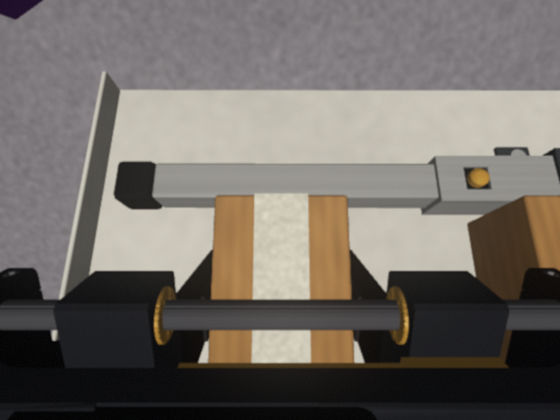

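```bash
python3 -m handwheel '[{"travel":[0,0,0],"roll":0},{"travel":[0,0,0],"roll":0},{"travel":[0,0,0],"roll":0},{"travel":[0,0,0],"roll":0}]' -0.8
python3 - <<'E'
from h import *
for n in["side","wrist"]:
  im=optics.read_camera(n);cv2.imwrite(f"pics/{n}14.png",im[:,:,::-1])
crop("pics/side14.png","pics/s14.png",140,170,300,310,5)
E
```

```text
t: 16.8
eef_pos: [619.7, 49.2, 129.5]
tcp_rot: [0.894, 1.571, 0.964]
ft_force: [0.2, -0.0, -0.2]
opening: 0.881
```

View pics/s14.png

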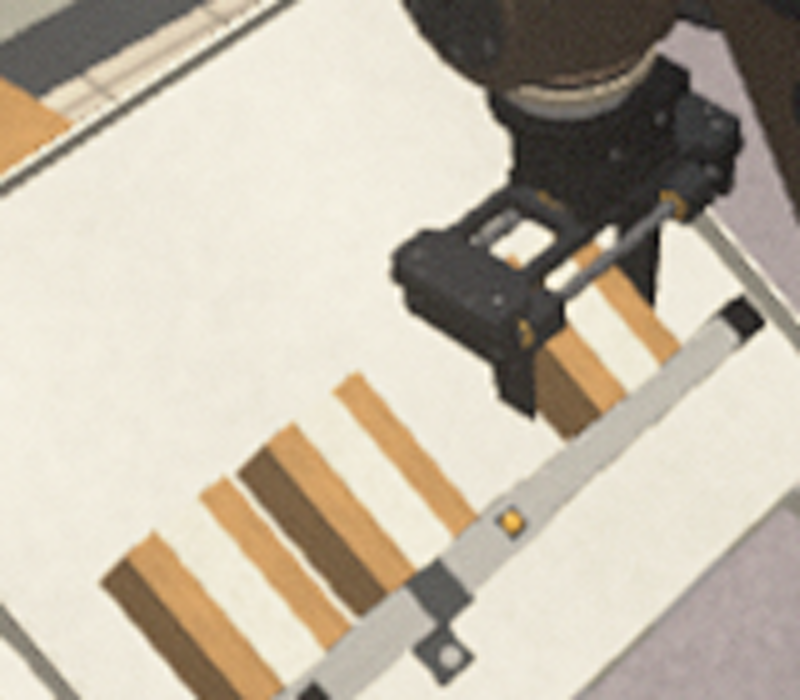

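View pics/wrist14.png

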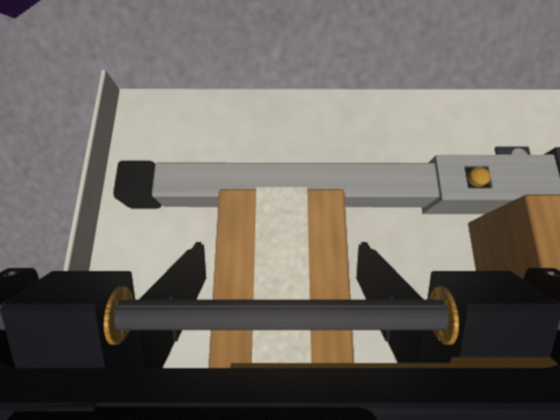

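Released: the carton is flat against the rail, parallel to the neighbours. Now I retreat straight up and back.

```bash
python3 -m handwheel '[{"travel":[-1,0,15],"roll":0},{"travel":[-2,0,40],"roll":0},{"travel":[-4,0,75],"roll":0},{"travel":[-20,0,115],"roll":0},{"travel":[-60,0,140],"roll":0},{"travel":[-110,0,150],"roll":0},{"travel":[-155,0,150],"roll":0},{"travel":[-155,0,150],"roll":0}]'
python3 -m handwheel '[{"travel":[0,-45,0],"roll":0},{"travel":[0,-90,0],"roll":0},{"travel":[0,-140,0],"roll":0},{"travel":[-20,-185,0],"roll":0},{"travel":[-20,-230,0],"roll":0},{"travel":[-30,-270,0],"roll":0},{"travel":[-30,-310,0],"roll":0},{"travel":[-30,-310,0],"roll":0}]'
python3 - <<'E'
from h import *
for n in["side","top"]:
  im=optics.read_camera(n);cv2.imwrite(f"pics/{n}15.png",im[:,:,::-1])
crop("pics/side15.png","pics/s15.png",85,140,325,375,2.5)
E
```

```text
t: 17.7
eef_pos: [460.0, 49.5, 281.4]
tcp_rot: [0.111, 1.57, 0.182]
ft_force: [0.0, 0.6, 0.4]
opening: 0.9
t: 18.5
eef_pos: [434.7, -265.0, 280.2]
tcp_rot: [-1.038, 1.569, -0.972]
ft_force: [0.8, 1.0, 0.3]
opening: 0.904
```

View pics/s15.png

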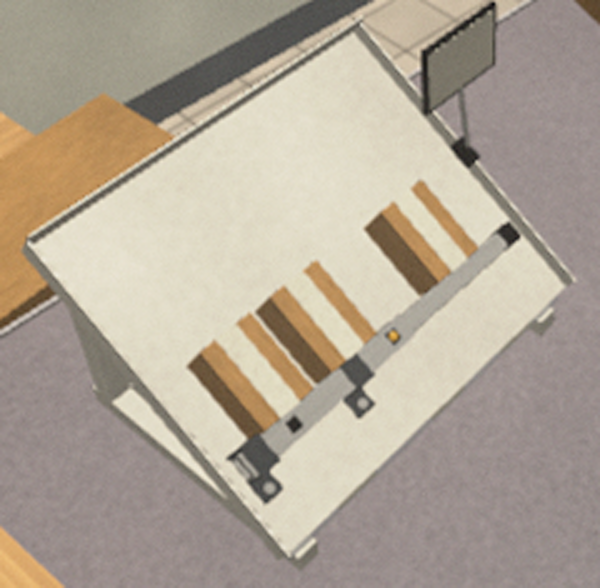

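View pics/top15.png

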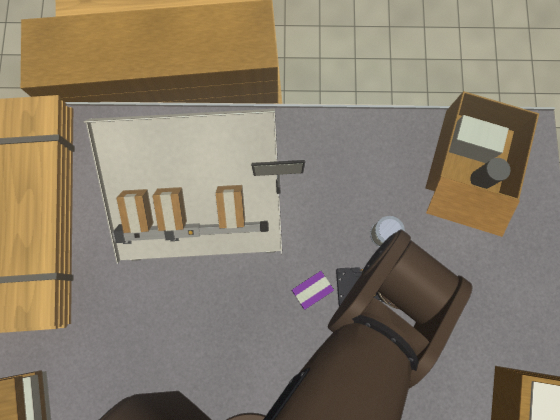

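```bash
python3 - <<'E'
from h import *
D=np.load("deck.npz");R,o=D["R"],D["o"]
crop("pics/top15.png","pics/t15.png",110,175,285,250,4.5)
# top face corners, side image crop coords: upper right (421,181), upper left (390,203)
n=R[:,2]
def ond(cam,u,v,z):
    a,d=ray(cam,u,v);t=((o+n*z-a)@n)/(d@n);return (R.T@(a+t*d-o)).round(1)
for u,v in [(421,181),(390,203),(477,251),(447,276)]: print("carton side",ond("side",85+u/2.5,140+v/2.5,52))
for u,v in [(314,262),(280,288),(377,331)]: print("nb",ond("side",85+u/2.5,140+v/2.5,52))
E
```

```text
carton side [ 97.9 -13.9  52. ]
carton side [100.   29.6  52. ]
carton side [  8.6 -11.6  52. ]
carton side [ 9.6 33.  52. ]
nb [101.2 132.4  52. ]
nb [101.9 175.   52. ]
nb [ 14.2 128.2  52. ]
```

View pics/t15.png

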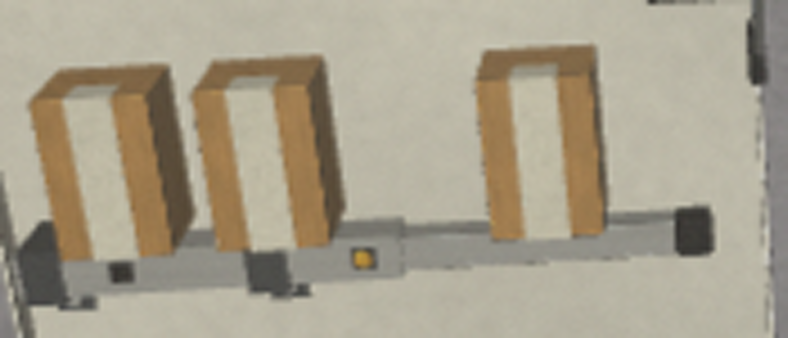

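```bash
python3 -c "
from cell import env,job
print(job.job_done(), env.state()['t'])"
```

```text
the job is handed in; nothing more can be done
the job is handed in; nothing more can be done
```

The job is handed in: the stop rail is locked across the lane and the loose carton lies flat behind it. It took about 19 s of the 54 s allowed.

- **Rail:** I gripped the inner tube and pulled it out about 54 mm. The brass button came up in the lock hole, and it was still showing there in every later picture, after I let go and after the placing.
- **Carton:** I took the brown taped one lying flat, not the purple look-alike. I turned it to point up the slope, let it tilt against the deck between the fingers, and released it.
- **Last camera check:** Taking the carton's top to be 52 mm above the deck, its ends measure at about x = 9 and 98 mm. That makes it 90 mm long, flat and against the rail. It looks parallel to the neighbours, within about 2 degrees. It sits about 10 mm left of the lane centre. I chose that on purpose to keep clear of the price ticket.
- **Other goods:** The two cartons on the shelf appear at the same pixels as at the start. The tin shows no change. The tall carton is hidden behind the arm in the last top picture; it looked in place in an earlier one, taken with the carton already in the gripper. The arm ended clear of everything.

**Disagreements:**
- The top-and-side fix of the rail was about 2 mm off the wrist camera's. I allowed for that.
- During the tilt the carton's lower end caught the rail once, at about 22 N, well under the limits. I moved it about 6 mm up the slope and finished the tilt normally.

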